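# Hold the last footstool leg over its mortise for gluing

### The arm

A 6-joint arm with a two-finger parallel gripper is mounted at the origin on the work surface. World frame = base frame: x ahead of the robot, y to its left, z up, the work surface at z = 0. Lengths are in m, angles in rad, forces in N, time in s.
With the tool pointing down it reaches from about 0.375 to 0.925 m from the base axis. Payload 5.7 kg.
Tool frame: the origin (TCP) lies midway between the tips of the shut fingers; the grasp point (between the pads) lies 19 mm behind it; z points along the fingers, x is the direction in which the jaws open and shut, and the axes are right-handed (so a half turn about z gives the same grasp; the last joint's range is limited). The gripper opens to 88 mm and grips with 3 to 60 N. Pads are 20 mm wide; open, the fingers measure 115 mm over their backs; the gripper's body (75 mm by 178 mm) begins 61 mm behind the grasp point.
Start: joints at [-1.335, 0.359, 1.51, -0, 1.272, -0.115], TCP at [0.206, -0.563, 0.223] pointing down, gripper open.
Joint ranges: [-2.97, 2.97], [-1.01, 2.36], [0.21, 2.38], [-0.96, 4.11], [0.2, 2.71], [-2.98, 2.98]. Speed limits (rad/s): [2.39, 2.39, 3.14, 3.14, 3.14, 3.14].

### API

Orientations are given as a unit quaternion [x, y, z, w].
In Python, from bench import move_ptp, servo_line, goto_joints, move_gripper, sleep, inverse_kinematics, capture, PlanningError, close_job, spot_in, silhouettes, current_clock, current_joint_pos, current_qvel, current_joint_torque, current_position, current_orientation, current_force, current_torque, current_finger_gap gives the robot as it stands. Calls block until the motion is done:
- move_ptp(position, orientation): joint-space move of the TCP to a pose.
- servo_line(position, orientation=None, rate=0.15, contact_N=None): straight line of the TCP; orientation=None keeps the orientation; rate is the mean speed in m/s. With contact_N (N) it stops when the force on the tool has changed by that much, and returns True; else False.
- goto_joints(angles): joint-space move.
- move_gripper(opening): finger opening in m; the grip force is fixed at half the most; returns when the fingers have stopped.
- sleep(seconds).
- inverse_kinematics(position, orientation): joint angles nearest the present ones, or None.
- capture(name): name is "scene" or "top" or "wrist"; returns a dict with "image" (480x640x3 uint8, blue, green, red), "range_z" (480x640 float32, m along the optical axis (not along the pixel's ray), 0 where there is no reading), "intrinsics" (3x3 intrinsics, pixels), "R" (3x3) and "t" (3): a world point X has camera coordinates R X + t. Camera axes: x right, y down, z forward; pixel columns grow to the right and rows downward; lengths in m; the calibration is good to about 2 mm. A picture is of the moment at which its call begins.
A pose or a line that the arm cannot do raises PlanningError and nothing moves.
- close_job(): hands the job in, once; it reports no verdict.
Trained networks look in the newest picture that a camera, given by its name, has taken for a name from the list of things; names that differ only in an ending like _2 or _b are one class to them, and where a whole thing is asked for, a point or a joint stands for the part that bears it (a point fixed in the world has none). Each returns a list of dicts, best first, with "conf" (0 to 1); they miss things now and then, are a little off and sometimes report something else, mostly with a low value. They report only what shows in the picture. A call takes as long as a camera call. They do not tell look-alikes from the thing itself.
- spot_in(camera, query): "xy" ([column, row] in pixels, amid what is visible of it).
- silhouettes(camera, query): "region" (480x640 bool, what is visible of it) and "xy" ([column, row] in pixels, amid what is visible of it).
Readings, each from a call of its own:
- current_clock(): time.
- current_joint_pos(): joint angles.
- current_qvel(): joint speeds.
- current_joint_torque(): joint torques, N m.
- current_position(): TCP position.
- current_orientation(): TCP orientation.
- current_force(): force on the tool from outside, world axes, zero at the start.
- current_torque(): the same for the moment, N m.
- current_finger_gap(): finger opening in m.
Only numpy, scipy, OpenCV 4.12 (cv2) and the standard library are available. Lean on these libraries where they do the work, as an engineer would, in place of code of your own. Each camera call takes 0.05 s, during which the arm holds its last target.

### The job

We are about to glue the last leg into the upside-down footstool. First twist the glue bottle's spout cap fully open (a quarter turn counter-clockwise seen from above; leave the bottle standing in its caddy), then take the long rectangular leg from the parts rack, carry it over the legs already fitted and hold it upright and lined up over the empty mortise, its tenon about 15 mm clear of the mouth, so that I can run the glue in below it. Finish while still holding it there, steady; don't touch the footstool or its holdfasts with anything and leave everything else where it is.

Things in the scene. Friction and masses are not known exactly. Their poses are not given: they have to be found in the camera images.
- cap (a joint): turn of the glue bottle's spout cap about its upright axis, rad: 0 shut (wings along the bottle's long side), 1.571 fully open against a stop (wings across it); grows counter-clockwise seen from above. It stays on the bottle at the same height, stays where it is left, and takes about 0.07 N m to turn. It may start up to 0.3 open
- cap_grip (a point): point on the cap's axis, 16 mm above its lower edge, the height to grip. Grey cap: ribbed round skirt 31 mm across, 30 mm high, two small opposite wings (6 mm wide, 44 mm over both), slim cone spout on top, tip 38 mm above this point. x axis along the wings, turning with the cap; z up. The neck under the cap is 28 mm across; the bottle's full width begins 24 mm below the cap's edge
- bottle: white flat-sided glue bottle 44 mm (x) by 68 mm (y), 190 mm tall with its spout, about 0.4 kg, standing loose in the larger pocket of the caddy, which keeps it from turning (2 to 3 mm play). Origin: centre of its underside; z up
- caddy: fixed plywood caddy 66 mm (x) by 148 mm (y), 62 mm high, floor 8 mm thick; the bottle stands in the pocket centred at y = -30 mm; pencils and a glue brush, up to 119 mm high, stand in the other pocket around y = +45 mm. Origin: centre of its underside
- leg: the leg to be held, wood: 40 mm wide (x), 24 mm thick (y), 115 mm long, upright, with a tenon 28 (x) by 12 (y) by 20 mm long below it; about 0.1 kg. Origin: centre of the tenon's lower end face; z up along the leg, shoulder at 20 mm, upper end at 135 mm. It starts with its tenon in a pocket of the rack, shoulder on the rack's top, its width along the rack's length
- rack: fixed dark wooden block 240 mm (x) by 70 mm (y), 40 mm high, with three pockets (32 by 16 mm, 26 mm deep, wider along x) in a row at x = -80, 0 and 80 mm; the leg, the turned leg and the short foot stand in them in any order. Origin: centre of its underside
- stool: fixed upside-down footstool: seat 250 (x) by 190 (y) by 28 mm thick on the bench. Fitted legs 40 (x) by 24 mm (y) stand to 143 mm above the bench at x, y = (-85,-62), (85,-62), (-85,62) mm; empty mortise at (85,62). Two iron holdfasts, 110 mm high, rise at (0,-118) and (-148,0) mm and reach 65 mm inward onto the seat. Origin: centre of the seat's face on the bench; z up
- mortise (a point): centre of the empty mortise's mouth, level with the seat's upward face, 28 mm above the bench. The mortise is 30 mm (along x) by 14 mm (along y), 22 mm deep; axes as the stool's, so a leg that is lined up has its x along this x (either way round)
- turned_leg: round turned leg, 36 mm across, 128 mm tall with its tenon, standing in the rack; leave it there. Origin: centre of its tenon's lower end
- short_foot: short block 40 by 24 by 45 mm with a 20 mm tenon, standing in the rack; leave it there. Origin: centre of its tenon's lower end
- mallet: wooden mallet lying on the bench, head 75 by 125 by 60 mm, handle 232 mm long towards its -x; a bystander. Origin under the head's centre
- chisel: chisel with a wooden handle lying on the bench, 260 mm long along its x; a bystander. Origin at the ferrule, on the bench
- try_square: try square lying flat, stock 120 mm, blade 170 mm; a bystander. Origin under the stock's centre
- sanding_block: cork sanding block 112 by 64 by 32 mm; a bystander. Origin: centre of its underside
- tape: tape measure case 62 by 34 by 60 mm; a bystander. Origin: centre of its underside
- offcut: wooden offcut 150 by 44 by 22 mm lying on the bench; a bystander. Origin: centre of its underside
Not all that is in view belongs to the job. What is shaped like the leg but blue or turquoise is not meant.

How it is judged:
By the outcome, as a careful person would: the job done as asked, in the order asked, and still so for the second after the job is handed in, while the arm keeps its last pose, push and grip.
It also fails if it takes over 58 s, if anything falls off the work surface, if the arm or the gripper's body presses on something with over 40 N, if the wrist force passes 120 N, or if a joint passes its speed limit or range.

## Working session

There is one attempt and no reset: what is moved stays moved. The work goes in short steps, each a Python script; the robot and the scene stay as the last script left them, time stands still between calls to the robot, and variables do not carry over. Pictures are saved under pics/ and viewed, and the job is handed in when it is done.

```bash
ls; mkdir -p pics; cat > h.py <<'E'
import numpy as np, cv2
from bench import *
def grab(n,f=None):
    c=capture(n)
    if f: cv2.imwrite('pics/'+f,c['image'])
    return c
def pts(c,mask=None):
    z=c['range_z']; K=c['intrinsics']
    v,u=np.nonzero((z>0) if mask is None else (z>0)&mask)
    d=z[v,u]; P=np.c_[(u-K[0,2])/K[0,0]*d,(v-K[1,2])/K[1,1]*d,d]
    return (P-c['t'])@c['R'], np.c_[u,v]
def proj(c,X):
    p=c['R']@np.array(X)+c['t']; q=c['intrinsics']@p; return q[:2]/q[2]
E
python3 - <<'E'
from h import *
for n in ['scene','top','wrist']:
    c=grab(n,n+'0.png'); np.savez('pics/'+n+'0.npz',**c)
    print(n, -c['R'].T@c['t'], c['R'][2], c['intrinsics'][0,0])
    for q in ['bottle','cap','leg','rack','stool','caddy','turned_leg','short_foot']:
        print(q,[(np.round(d['xy']).tolist(),round(d['conf'],2)) for d in spot_in(n,q)][:5])
print(current_clock())
E
```

```text
pics
scene [ 1.12544604 -0.78205137  0.81302936] [-0.46554797  0.65980563 -0.58984881] 523.5098338591291
bottle [([157.0, 350.0], 0.67)]
cap [([152.0, 324.0], 0.95)]
leg [([231.0, 248.0], 0.98), ([270.0, 256.0], 0.64), ([305.0, 239.0], 0.58), ([152.0, 327.0], 0.31)]
rack [([297.0, 307.0], 0.78), ([319.0, 302.0], 0.16)]
stool [([345.0, 212.0], 0.78)]
caddy [([179.0, 369.0], 0.8), ([435.0, 255.0], 0.7), ([272.0, 259.0], 0.47)]
turned_leg [([289.0, 276.0], 0.84)]
short_foot [([319.0, 302.0], 0.93)]
top [0.4080353  0.00273394 1.30339371] [ 0.1059019   0.01407404 -0.99427698] 487.16409164670984
bottle [([496.0, 248.0], 0.58)]
cap [([506.0, 245.0], 0.65)]
leg [([371.0, 292.0], 0.72), ([364.0, 249.0], 0.63), ([361.0, 228.0], 0.2)]
rack [([360.0, 229.0], 0.94), ([365.0, 251.0], 0.69)]
stool [([230.0, 256.0], 0.66), ([501.0, 243.0], 0.44)]
caddy [([463.0, 257.0], 0.66)]
turned_leg [([374.0, 221.0], 0.78), ([454.0, 322.0], 0.67), ([230.0, 251.0], 0.18)]
short_foot [([376.0, 190.0], 0.76)]
wrist [ 0.28082149 -0.53521398  0.38477201] [-0.27088284 -0.0996187  -0.95744378] 422.3253185858411
bottle []
cap []
leg []
rack []
stool []
caddy []
turned_leg []
short_foot []
1.35
```

View pics/scene0.png

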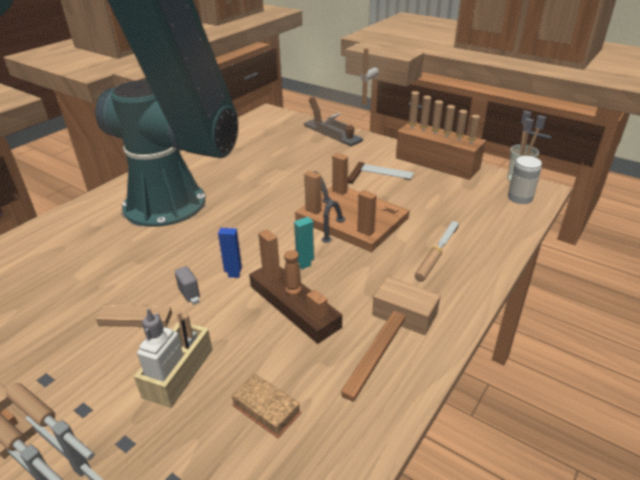

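View pics/top0.png

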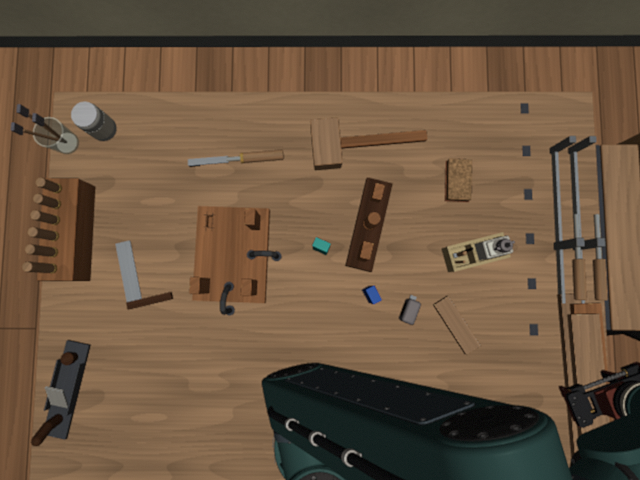

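The leg in the rack (scene 270,256; top 366,250) is wood. The look-alikes are the blue block (scene 231,250; top 372,294), the turquoise block (scene 304,240; top 321,245), the three fitted legs (top 252,215; 200,286; 262,290) and the short foot (scene 319,302; top 376,190). I choose the one at the rack's end nearest the robot. The cap is at top (505,245) and the mortise at top (209,219).

```bash
python3 - <<'E'
from h import *
T=dict(np.load('pics/top0.npz')); S=dict(np.load('pics/scene0.npz'))
P,uv=pts(T); im=np.full((480,640,3),np.nan); im[uv[:,1],uv[:,0]]=P
for n,(u,v) in dict(legtop=(366,250),round=(373,219),foot=(378,191),mort=(209,219),l1=(252,215),l2=(200,286),l3=(262,290),cap=(503,244),caddyend=(450,258),seat=(230,250)).items():
    print(n,np.round(im[v,u],3))
def rect(name,u0,u1,v0,v1,z0,z1):
    s=im[v0:v1,u0:u1].reshape(-1,3); s=s[(s[:,2]>z0)&(s[:,2]<z1)]
    r=cv2.minAreaRect(s[:,:2].astype(np.float32)*1000); print(name,len(s),np.round(r[0],1),np.round(r[1],1),r[2],s[:,2].mean(),s[:,2].max())
rect('rack',335,400,170,280,.03,.045)
rect('leg',345,385,235,272,.13,.17)
rect('seat',185,280,200,310,.02,.035)
for n,a in dict(l1=(235,262,200,235),l2=(185,215,270,300),l3=(250,275,270,300)).items(): rect(n,*a,.13,.16)
rect('caddy',435,520,225,280,.055,.068)
rect('bottle',470,520,225,270,.09,.13)
rect('cap',470,520,225,270,.145,.21)
c=cv2.resize(T['image'][170:310,180:530],None,fx=2.2,fy=2.2,interpolation=cv2.INTER_CUBIC); cv2.imwrite('pics/topcrop.png',c)
E
```

```text
legtop [ 0.495 -0.109  0.156]
round [ 0.57  -0.127  0.148]
foot [ 0.651 -0.147  0.084]
mort [0.588 0.298 0.009]
l1 [0.579 0.164 0.145]
l2 [0.409 0.289 0.127]
l3 [0.399 0.15  0.032]
cap [ 0.509 -0.424  0.174]
caddyend [ 0.482 -0.331  0.062]
seat [0.503 0.236 0.027]
rack 1779 [ 574.2 -127.6] [ 70.6 240.8] 76.35804748535156 0.03924725025503026 0.0449989699471528
leg 188 [ 496.4 -108.4] [23.8 40.5] 77.00033569335938 0.1526209031513334 0.15871715196696098
seat 5723 [484.4 221.8] [219.9 270.4] 88.34577941894531 0.027309647376104997 0.03496998597462806
l1 176 [577.5 171.3] [24.2 40.1] 88.29682159423828 0.14204856750358774 0.14863023104242287
l2 184 [411.1 299.6] [26.  38.1] 89.79490661621094 0.1413588127717717 0.14666970912577038
l3 28 [407.  165.4] [ 2. 38.] 89.59176635742188 0.13837472396961156 0.1466020499359584
caddy 567 [ 500.6 -401.9] [ 66. 150.] 14.578974723815918 0.061079184935198545 0.0675484033328144
bottle 302 [ 504.6 -414.7] [44.4 98. ] 14.206367492675781 0.11677496895390552 0.12988482184288044
cap 209 [ 508.4 -429.9] [35.  32.8] 71.29727935791016 0.1702132220093676 0.1993440197036293
```

View pics/topcrop.png

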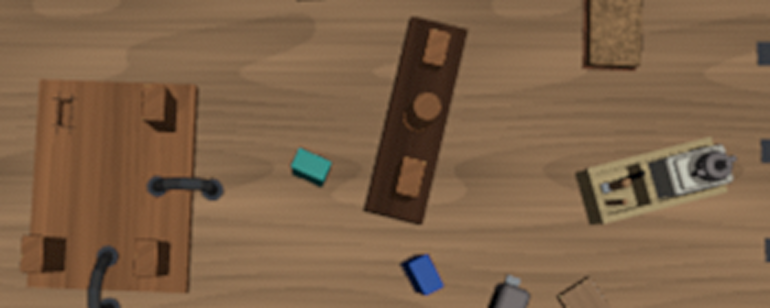

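```bash
cat >> h.py <<'E'
from scipy.spatial.transform import Rotation as Ro
def down(deg):
    return (Ro.from_euler('z',deg,degrees=True)*Ro.from_matrix(np.diag([1.,-1,-1]))).as_quat()
E
python3 - <<'E'
from h import *
print(current_orientation(), Ro.from_quat(current_orientation()).as_matrix().round(2).tolist())
for b in (14.5,194.5,-165.5):
  for d in (0,17,45,90,110):
    q=inverse_kinematics([.508,-.431,.141],down(b+d)); print('cap',b,d,None if q is None else np.round(q,2))
for a in (-103.5,76.5):
    for z in (.14,.35): print('leg',a,np.round(inverse_kinematics([.496,-.108,z],down(a)),2))
for a in (-90,90):
    for z in (.14,.3):print('mort',a,np.round(inverse_kinematics([.58,.296,z],down(a)),2))
E
```

```text
[ 8.19646644e-01 -5.72869420e-01 -5.52968891e-05 -5.75677158e-05] [[0.34, -0.94, -0.0], [-0.94, -0.34, 0.0], [-0.0, -0.0, -1.0]]
cap 14.5 0 [-0.81  0.53  1.44 -0.    1.17 -1.06]
cap 14.5 17 [-0.81  0.53  1.44 -0.    1.17 -1.36]
cap 14.5 45 [-0.81  0.53  1.44 -0.    1.17 -1.85]
cap 14.5 90 [-0.81  0.53  1.44 -0.    1.17 -2.63]
cap 14.5 110 None
cap 194.5 0 [-0.81  0.53  1.44 -0.    1.17  2.08]
cap 194.5 17 [-0.81  0.53  1.44 -0.    1.17  1.78]
cap 194.5 45 [-0.81  0.53  1.44 -0.    1.17  1.3 ]
cap 194.5 90 [-0.81  0.53  1.44 -0.    1.17  0.51]
cap 194.5 110 [-0.81  0.53  1.44 -0.    1.17  0.16]
cap -165.5 0 [-0.81  0.53  1.44 -0.    1.17  2.08]
cap -165.5 17 [-0.81  0.53  1.44 -0.    1.17  1.78]
cap -165.5 45 [-0.81  0.53  1.44 -0.    1.17  1.3 ]
cap -165.5 90 [-0.81  0.53  1.44 -0.    1.17  0.51]
cap -165.5 110 [-0.81  0.53  1.44 -0.    1.17  0.16]
leg -103.5 [-0.35  0.32  1.8  -0.    1.01  1.46]
leg -103.5 [-0.35  0.13  1.51 -0.    1.5   1.46]
leg 76.5 [-0.35  0.32  1.8  -0.    1.01 -1.69]
leg 76.5 [-0.35  0.13  1.51 -0.    1.5  -1.69]
mort -90 [ 0.37  0.51  1.48 -0.    1.15  1.94]
mort -90 [ 0.37  0.38  1.29 -0.    1.48  1.94]
mort 90 [ 0.37  0.51  1.48 -0.    1.15 -1.2 ]
mort 90 [ 0.37  0.38  1.29 -0.    1.48 -1.2 ]
```

```bash
python3 - <<'E'
from h import *
move_ptp([.508,-.431,.30],down(200))
c=grab('wrist','w1.png'); np.savez('pics/w1.npz',**c)
print(current_position(),current_clock())
for q in ['cap','bottle']:
    for d in spot_in('wrist',q): print(q,d)
T=grab('top','t1.png'); grab('scene','s1.png')
print(proj(c,[.508,-.431,.16]))
E
```

```text
[ 0.50749896 -0.43131088  0.29980385] 3.225
cap {'xy': [315.1, 217.1], 'conf': 0.76}
bottle {'xy': [315.1, 200.5], 'conf': 0.81}
[314.09220571 216.41940759]
```

View pics/w1.png

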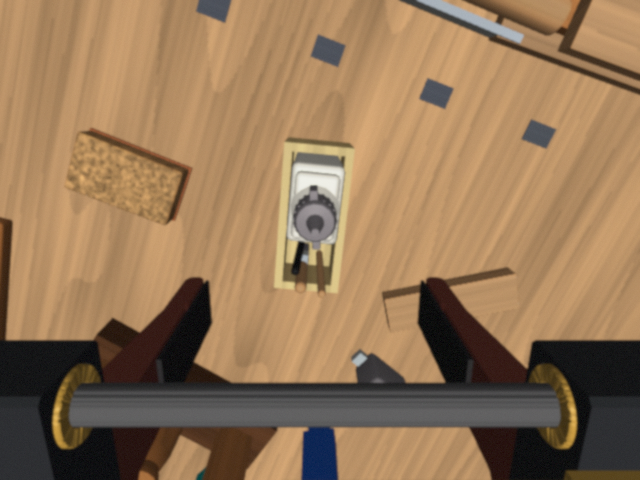

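The cap is at (315,217), with its wings at about (313,192) and (317,244), close to the bottle's long side. I'll check it in a close crop and fit the axis from range data.

```bash
python3 - <<'E'
from h import *
c=dict(np.load('pics/w1.npz'))
cv2.imwrite('pics/w1c.png',cv2.resize(c['image'][130:300,250:380],None,fx=3.5,fy=3.5,interpolation=cv2.INTER_CUBIC))
P,uv=pts(c); 
near=np.hypot(P[:,0]-.508,P[:,1]+.431)<.06
Q=P[near]
for lo,hi in ((.055,.065),(.09,.125),(.150,.166),(.165,.176),(.18,.2)):
    s=Q[(Q[:,2]>lo)&(Q[:,2]<hi)]
    if len(s)<4: print(lo,len(s));continue
    (x,y),r=cv2.minEnclosingCircle(s[:,:2].astype(np.float32)); R=cv2.minAreaRect(s[:,:2].astype(np.float32)*1000)
    print(lo,hi,len(s),s.mean(0).round(4),(round(x,4),round(y,4),round(r,4)),np.round(R[0],1),np.round(R[1],1),round(R[2],1))
h=np.histogram(Q[:,2],bins=np.arange(.05,.21,.005)); print([(round(b,3),n) for n,b in zip(*h)])
# wings: points radius >16.5mm with z .12-.18
B=P[(P[:,2]>.053)&(P[:,2]<.068)&(np.hypot(P[:,0]-.5,P[:,1]+.4)<.1)]; R=cv2.minAreaRect(B[:,:2].astype(np.float32)*1000); print('caddy',R)
E
```

```text
0.055 0.065 2147 [ 0.5107 -0.4385  0.0619] (0.5062, -0.4278, 0.0573) [ 505.1 -423.8] [ 66.2 102.8] 14.7
0.09 0.125 1276 [ 0.5116 -0.4413  0.1158] (0.5047, -0.4196, 0.0485) [ 504.2 -418.6] [44.  92.9] 14.3
0.15 0.166 183 [ 0.5117 -0.4428  0.1583] (0.5093, -0.435, 0.0174) [ 511.3 -439.8] [31.9 24.1] 22.6
0.165 0.176 1324 [ 0.508  -0.4326  0.1728] (0.5061, -0.431, 0.0222) [ 507.2 -430.5] [32.1 36.1] 63.7
0.18 0.2 220 [ 0.508  -0.4325  0.1901] (0.5077, -0.431, 0.0055) [ 507.9 -432.3] [10.4  7.7] 12.0
[(np.float64(0.05), np.int64(90)), (np.float64(0.055), np.int64(102)), (np.float64(0.06), np.int64(2045)), (np.float64(0.065), np.int64(42)), (np.float64(0.07), np.int64(36)), (np.float64(0.075), np.int64(36)), (np.float64(0.08), np.int64(44)), (np.float64(0.085), np.int64(40)), (np.float64(0.09), np.int64(41)), (np.float64(0.095), np.int64(48)), (np.float64(0.1), np.int64(42)), (np.float64(0.105), np.int64(46)), (np.float64(0.11), np.int64(69)), (np.float64(0.115), np.int64(877)), (np.float64(0.12), np.int64(153)), (np.float64(0.125), np.int64(676)), (np.float64(0.13), np.int64(511)), (np.float64(0.135), np.int64(72)), (np.float64(0.14), np.int64(4)), (np.float64(0.145), np.int64(43)), (np.float64(0.15), np.int64(52)), (np.float64(0.155), np.int64(57)), (np.float64(0.16), np.int64(62)), (np.float64(0.165), np.int64(250)), (np.float64(0.17), np.int64(888)), (np.float64(0.175), np.int64(260)), (np.float64(0.18), np.int64(57)), (np.float64(0.185), np.int64(55)), (np.float64(0.19), np.int64(40)), (np.float64(0.195), np.int64(68)), (np.float64(0.2), np.int64(0))]
caddy ((499.3001403808594, -401.66436767578125), (66.1734619140625, 148.4625244140625), 14.701741218566895)
```

View pics/w1c.png

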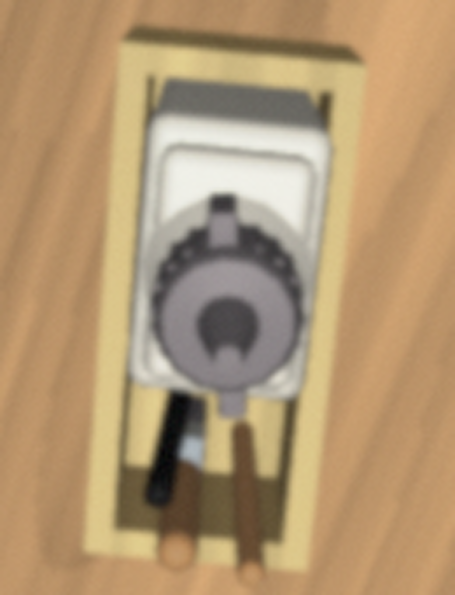

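```bash
python3 - <<'E'
from h import *
c=dict(np.load('pics/w1.npz'));K=c['intrinsics'];z=c['range_z']
im={}
P,uv=pts(c)
A=np.full((480,640,3),np.nan);A[uv[:,1],uv[:,0]]=P
for u,v in ((313,189),(313,192),(314,195),(316,244),(316,246),(316,242),(315,217),(315,205),(315,232)): print(u,v,A[v,u].round(4))
s=P[(P[:,2]>.168)&(P[:,2]<.178)&(np.hypot(P[:,0]-.508,P[:,1]+.432)<.017)]
m=s[np.hypot(s[:,0]-.508,s[:,1]+.432)<.02]; print(cv2.minEnclosingCircle(m[:,:2].astype(np.float32)),np.median(m[:,2]))
w=P[(P[:,2]>.145)&(P[:,2]<.18)]; r=w[:,:2]-[.508,-.4315]; d=np.hypot(*r.T); w=w[(d>.0175)&(d<.024)]; 
r=w[:,:2]-[.508,-.4315]; print(len(w)); an=np.degrees(np.arctan2(r[:,1],r[:,0])); print(np.c_[an,w[:,2]*1000][::max(1,len(w)//25)].round(0).tolist())
E
```

```text
313 189 [ 0.516  -0.4506  0.1635]
313 192 [ 0.5157 -0.45    0.1707]
314 195 [ 0.5142 -0.4478  0.169 ]
316 244 [ 0.5004 -0.4141  0.169 ]
316 246 [ 0.4999 -0.4128  0.1693]
316 242 [ 0.5008 -0.4154  0.1683]
315 217 [ 0.5091 -0.4359  0.1806]
315 205 [ 0.5115 -0.4424  0.1743]
315 232 [ 0.5072 -0.4307  0.1982]
((0.508155345916748, -0.43201038241386414), 0.016947906464338303) 0.17415096122028814
144
[[-63.0, 146.0], [-73.0, 148.0], [-69.0, 152.0], [-63.0, 155.0], [-73.0, 156.0], [-67.0, 160.0], [-62.0, 164.0], [-71.0, 163.0], [-65.0, 167.0], [-75.0, 166.0], [-69.0, 169.0], [-63.0, 169.0], [-73.0, 169.0], [-67.0, 169.0], [-61.0, 169.0], [-71.0, 168.0], [-65.0, 169.0], [114.0, 168.0], [109.0, 169.0], [121.0, 169.0], [111.0, 168.0], [122.0, 168.0], [116.0, 169.0], [109.0, 169.0], [120.0, 170.0], [113.0, 169.0], [109.0, 169.0], [119.0, 168.0], [113.0, 169.0]]
```

The wings lie at 113° and the bottle's long side at 104.5°, so the cap is about 8.5° open. Next is the grip and twist.

```bash
python3 - <<'E'
from h import *
C=[.508,-.4322]
move_ptp([*C,.26],down(203))
print(servo_line([*C,.143],rate=.1,contact_N=6), current_position().round(4), current_clock())
move_gripper(0.0)
print('gap',current_finger_gap(),np.round(current_force(),1),np.round(current_torque(),3))
q0=np.array(current_joint_pos()); print(q0.round(3))
for d in (20,40,60,72,80,84,88):
    q=q0.copy(); q[5]-=np.radians(d); goto_joints(q.tolist())
    t=current_torque(); print(d,current_position().round(4),np.round(current_force(),1),np.round(t,3),round(current_joint_torque()[5],3),round(current_finger_gap(),4),current_clock())
    if d>72 and abs(t[2])>.3: break
grab('wrist','w2.png')
E
```

```text
False [ 0.5085 -0.4326  0.1438] 5.025
gap 0.030414835338515155 [-0.6  0.3  0.6] [ 0.062  0.08  -0.032]
[-0.809  0.526  1.441 -0.     1.175  1.932]
20 [ 0.508  -0.4322  0.143 ] [0.1 0.9 0.5] [ 0.174 -0.064  0.07 ] -0.219 0.0305 6.375
40 [ 0.508  -0.4322  0.1429] [-0.4 -0.4 -1.1] [ 0.141 -0.024  0.004] -0.2 0.0303 6.8
60 [ 0.5079 -0.4322  0.143 ] [0.8 0.3 0.6] [ 0.207 -0.11   0.017] -0.195 0.0304 7.225
72 [ 0.5079 -0.4323  0.1429] [0.2 0.6 0.2] [ 0.228 -0.013  0.05 ] -0.325 0.0304 7.5417
80 [ 0.5078 -0.4323  0.143 ] [ 1.3  0.3 -0.1] [0.162 0.008 0.061] -0.385 0.0301 7.8
84 [ 0.5078 -0.4323  0.1429] [-0.4  0.6  0.2] [0.163 0.056 0.007] -0.165 0.0306 8.05
88 [ 0.508  -0.4317  0.143 ] [0.1 4.5 1.5] [ 0.566 -0.074 -0.17 ] -0.41 0.0302 8.3
```

View pics/w2.png

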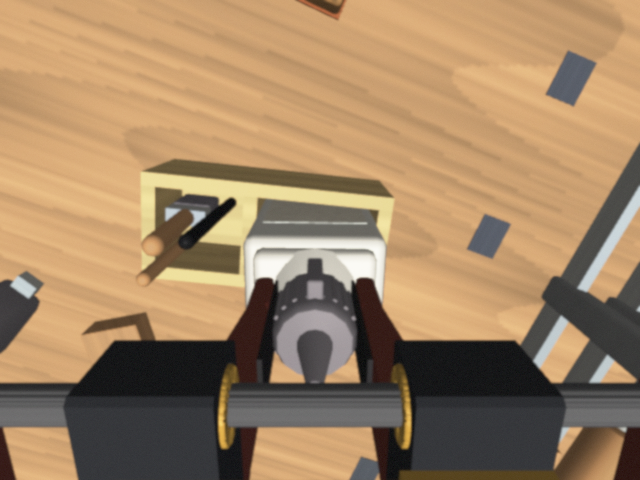

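The cap follows the jaws, with its wing at (315,275), now across the bottle. The torque starts rising at 88°, so I'll press on to the stop.

```bash
python3 - <<'E'
from h import *
q0=np.array(current_joint_pos())
for d in (2,4,6,8):
    q=q0.copy(); q[5]-=np.radians(d); goto_joints(q.tolist())
    sleep(.1)
    t=np.mean([current_torque() for _ in range(3)],0); print(d,np.round(current_force(),1),np.round(t,3),round(current_joint_torque()[5],3),round(current_finger_gap(),4),current_clock())
    if abs(t[2])>.45: break
grab('wrist','w3.png')
move_gripper(.07)
servo_line([.508,-.4322,.30],rate=.2)
c=grab('wrist','w4.png'); np.savez('pics/w4.npz',**c)
P,uv=pts(c)
w=P[(P[:,2]>.145)&(P[:,2]<.172)]; r=w[:,:2]-[.508,-.432]; d=np.hypot(*r.T); w=w[(d>.0175)&(d<.024)]; print(len(w))
R=cv2.minAreaRect(w[:,:2].astype(np.float32)*1000);print(R)
B=P[(P[:,2]>.112)&(P[:,2]<.125)]; B=B[np.hypot(B[:,0]-.508,B[:,1]+.432)<.045];print('bottle',cv2.minAreaRect(B[:,:2].astype(np.float32)*1000))
print(current_clock())
E
```

```text
2 [0.4 2.9 1.4] [ 0.535 -0.057 -0.243] -0.214 0.0302 8.7
4 [-1.   1.8  1.7] [ 0.385  0.162 -0.324] -0.365 0.0302 9.05
6 [-3.1  1.8  1.6] [ 0.159  0.689 -0.357] -0.311 0.0303 9.4
8 [-5.4  0.2  1.6] [ 0.067  0.912 -0.416] -0.398 0.0303 9.75
168
((505.5721130371094, -424.3284912109375), (43.994407653808594, 19.00454330444336), 19.06114959716797)
bottle ((507.7898864746094, -430.684326171875), (43.870574951171875, 68.07369232177734), 18.967296600341797)
11.5583
```

View pics/w4.png

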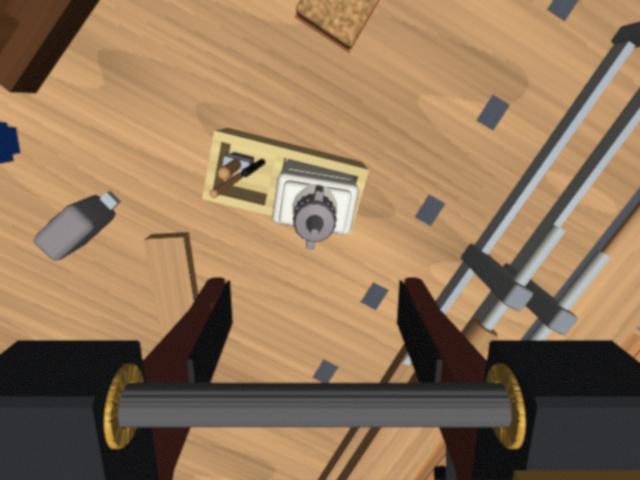

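The cap is open: its wings are at 19.1° and the bottle's short side is at 19.0°, so it sits at the 90° stop with the bottle standing. Next I look at the leg close up.

```bash
python3 - <<'E'
from h import *
move_gripper(.08)
move_ptp([.4964,-.1084,.27],down(-103.5))
c=grab('wrist','w5.png'); np.savez('pics/w5.npz',**c)
P,uv=pts(c)
s=P[(P[:,2]>.145)&(P[:,2]<.165)&(np.hypot(P[:,0]-.496,P[:,1]+.108)<.035)]
print(len(s),np.median(s[:,2]),cv2.minAreaRect(s[:,:2].astype(np.float32)*1000))
s=P[(P[:,2]>.036)&(P[:,2]<.044)&(np.hypot(P[:,0]-.574,P[:,1]+.128)<.14)]
print(len(s),cv2.minAreaRect(s[:,:2].astype(np.float32)*1000))
print([(d['xy'],d['conf']) for d in spot_in('wrist','leg')],proj(c,[.4964,-.1084,.155]),current_clock())
E
```

```text
2032 0.15492220859162226 ((495.1671447753906, -108.33815002441406), (23.847515106201172, 40.09395980834961), 76.76197814941406)
13760 ((565.6884765625, -84.4558334350586), (149.99932861328125, 205.62152099609375), 76.40701293945312)
[([364.4, 314.8], 0.7), ([184.9, 221.1], 0.6)] [314.6000529  227.53725397] 13.2917
```

View pics/w5.png

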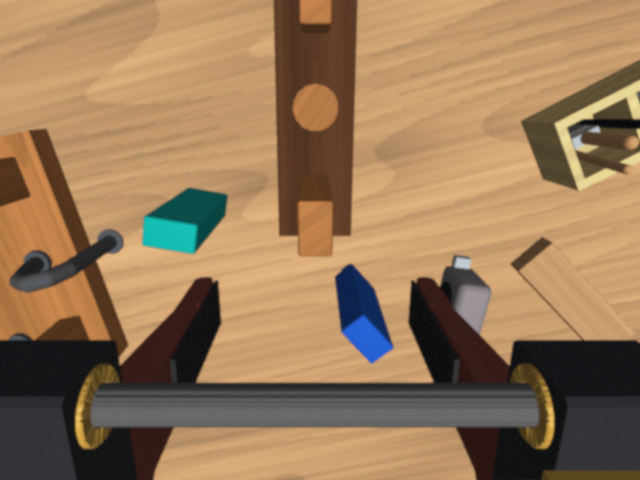

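The wooden leg in the rack is at (315,228). The network's top hit at (364,315) is the blue look-alike, which I reject, as I do the turquoise one at (185,221). Before reaching, I check the finger clearance to the blue block.

```bash
python3 - <<'E'
from h import *
c=dict(np.load('pics/w5.npz')); P,uv=pts(c)
A=np.full((480,640,3),np.nan);A[uv[:,1],uv[:,0]]=P
for u,v in ((365,338),(350,275),(375,345),(174,232),(205,205),(315,240),(315,215)): print(u,v,A[v,u].round(3))
m=(P[:,2]>.09)&(P[:,2]<.14)&(uv[:,0]>330)&(uv[:,0]<395)&(uv[:,1]>255)&(uv[:,1]<365); print(cv2.minAreaRect(P[m][:,:2].astype(np.float32)*1000), P[m][:,2].max())
# image motion dir of jaw
Q=Ro.from_quat(current_orientation()).as_matrix(); print(Q[:,0])
E
```

```text
365 338 [ 0.393 -0.125  0.135]
350 275 [ 0.411 -0.124  0.049]
375 345 [ 0.384 -0.131  0.135]
174 232 [ 0.512 -0.006  0.135]
205 205 [ 0.516 -0.016  0.076]
315 240 [ 0.487 -0.107  0.154]
315 215 [ 0.505 -0.111  0.155]
((390.9600524902344, -126.38481140136719), (40.4751091003418, 24.476184844970703), 26.506330490112305) 0.13716064309606085
[-2.34008138e-01 -9.72234586e-01  3.18327725e-04]
```

```bash
python3 - <<'E'
from h import *
X=[.4958,-.1085]; o=down(-103.4)
servo_line([*X,.25],o,rate=.1)
print(servo_line([*X,.116],rate=.1,contact_N=6),current_position().round(4))
f0=np.array(current_force())
move_gripper(0.0)
print('gap',current_finger_gap(),(current_force()-f0).round(1),current_position().round(4),current_clock())
print(servo_line([*X,.145],rate=.06)); print((current_force()-f0).round(1),current_finger_gap())
servo_line([*X,.29],rate=.15)
sleep(.2);print((current_force()-f0).round(1),current_finger_gap(),current_position().round(4),current_clock())
grab('wrist','w6.png'); c=grab('scene','s6.png');np.savez('pics/s6.npz',**c)
t=grab('top','t6.png');np.savez('pics/t6.npz',**t)
E
```

```text
False [ 0.4963 -0.1087  0.1165]
gap 0.024060449674209523 [ 0.8  0.  -1. ] [ 0.4957 -0.1085  0.1159] 16.0333
False
[ 0.1  0.  -3.1] 0.02404126456236282
[-0.   0.8 -1.2] 0.024297121431903823 [ 0.4953 -0.1083  0.2891] 17.9833
```

View pics/w6.png

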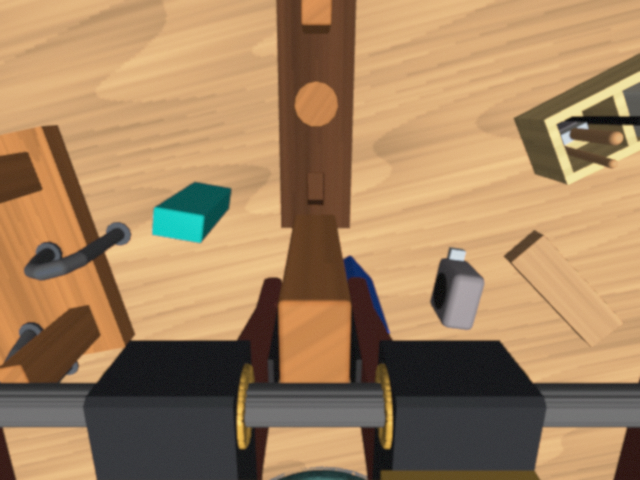

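View pics/s6.png

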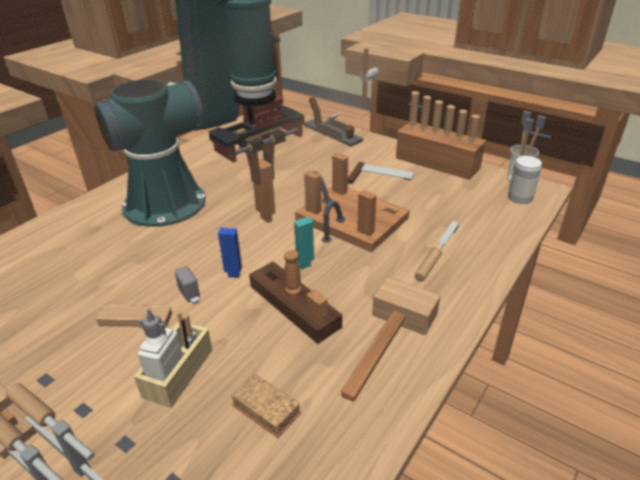

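View pics/t6.png

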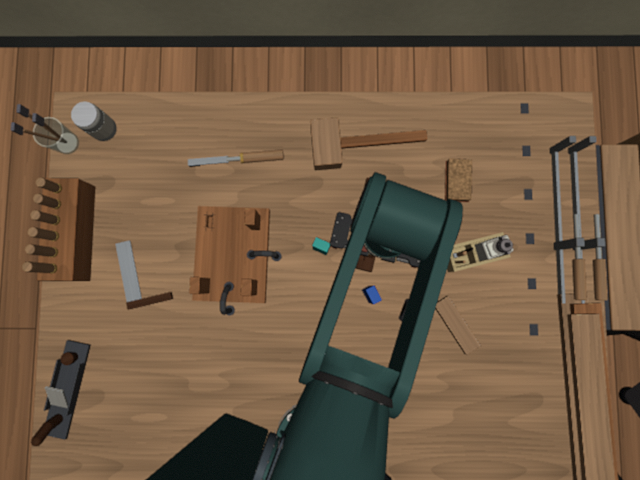

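The leg is held upright and its pocket is empty at (315,188). Everything else is in place. I carry it high and measure the mortise with the wrist camera on the way.

```bash
python3 - <<'E'
from h import *
o=down(-91.6)
servo_line([.47,.20,.295],o,rate=.2)
sleep(.2)
c=grab('wrist','w7.png'); np.savez('pics/w7.npz',**c)
print(current_position().round(4),current_clock(),proj(c,[.581,.2951,.028]))
P,uv=pts(c)
def top(x,y,z0=.137,z1=.15):
    s=P[(P[:,2]>z0)&(P[:,2]<z1)&(np.hypot(P[:,0]-x,P[:,1]-y)<.035)]
    if len(s)>10: print(len(s),np.median(s[:,2]),cv2.minAreaRect(s[:,:2].astype(np.float32)*1000))
top(.5775,.1713);top(.411,.2996)
s=P[(P[:,2]<.018)&(P[:,2]>-.01)&(np.hypot(P[:,0]-.581,P[:,1]-.295)<.025)];print(len(s),s.mean(0) if len(s) else '')
if len(s): print(cv2.minAreaRect(s[:,:2].astype(np.float32)*1000))
E
```

```text
[0.4701 0.1995 0.295 ] 20.0833 [211.36453409  73.76519722]
2122 0.1430057935695221 ((576.2631225585938, 171.64903259277344), (24.13677406311035, 39.83877182006836), 88.06642150878906)
1445 0.1428551946925193 ((410.53173828125, 300.46331787109375), (24.57423973083496, 40.456268310546875), 88.64846801757812)
401 [0.58118606 0.29874988 0.00766519]
((580.620849609375, 297.86041259765625), (11.288493156433105, 30.045320510864258), 84.7104721069336)
```

View pics/w7.png

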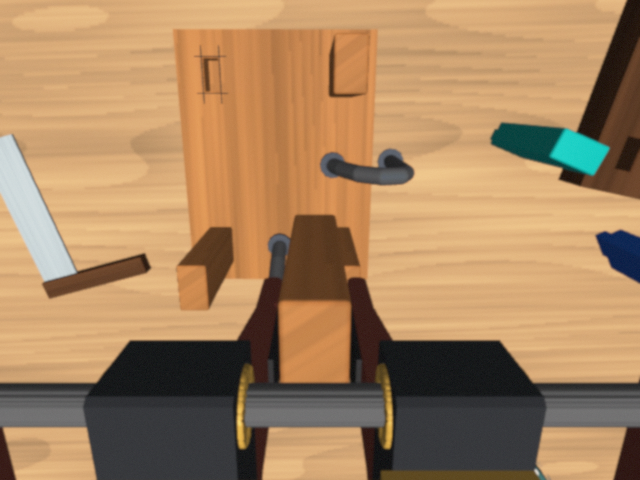

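```bash
python3 - <<'E'
from h import *
o=down(-91.7)
servo_line([.5808,.2956,.295],o,rate=.2)
servo_line([.5808,.2956,.20],rate=.1)
sleep(.3)
print(current_position().round(4),current_clock(),current_finger_gap())
for n in ('wrist','scene','top'):
    c=grab(n,n+'8.png'); np.savez('pics/%s8.npz'%n,**c)
E
```

```text
[0.581  0.2957 0.2004] 22.3667 0.023717933870884646
```

View pics/wrist8.png

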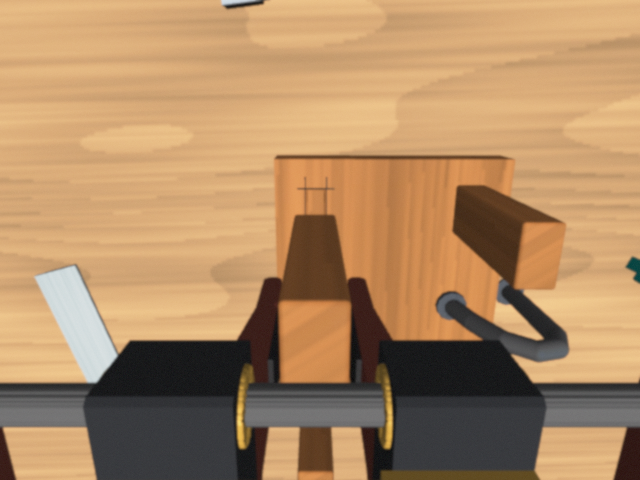

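```bash
python3 - <<'E'
from h import *
c=dict(np.load('pics/scene8.npz')); cv2.imwrite('pics/s8c.png',cv2.resize(c['image'][90:260,270:440],None,fx=3.5,fy=3.5,interpolation=cv2.INTER_CUBIC))
print('tcp proj',proj(c,[.5808,.2956,.20]))
for n in ('scene','wrist'):
    c=dict(np.load('pics/%s8.npz'%n)); P,uv=pts(c)
    s=P[(P[:,2]>.095)&(P[:,2]<.25)&(abs(P[:,0]-.5808)<.035)&(abs(P[:,1]-.2956)<.03)]
    for z in np.arange(.095,.25,.01):
        k=s[(s[:,2]>=z)&(s[:,2]<z+.01)]
        if len(k)>3: print(n,round(z,3),len(k),'x',np.percentile(k[:,0],[2,50,98]).round(4),'y',np.percentile(k[:,1],[2,50,98]).round(4))
E
```

```text
tcp proj [393.73225679 152.90792431]
scene 0.105 34 x [0.5721 0.586  0.5985] y [0.2871 0.2913 0.3019]
scene 0.115 29 x [0.5699 0.5896 0.6025] y [0.2864 0.29   0.3012]
scene 0.125 52 x [0.5679 0.5903 0.6045] y [0.2811 0.2849 0.3074]
scene 0.135 59 x [0.5644 0.5902 0.6059] y [0.2803 0.2859 0.3044]
scene 0.145 61 x [0.5662 0.5908 0.6049] y [0.28   0.2853 0.303 ]
scene 0.155 62 x [0.5677 0.5901 0.6057] y [0.2811 0.2853 0.3031]
scene 0.165 61 x [0.5653 0.5922 0.605 ] y [0.2806 0.2856 0.3049]
scene 0.175 64 x [0.5654 0.5899 0.6054] y [0.2809 0.286  0.3036]
scene 0.185 60 x [0.5654 0.5916 0.6049] y [0.2797 0.2854 0.3063]
scene 0.195 48 x [0.5659 0.5976 0.6047] y [0.2748 0.2851 0.3015]
scene 0.205 62 x [0.5657 0.5942 0.6054] y [0.2728 0.2795 0.3053]
scene 0.215 66 x [0.5639 0.5918 0.6053] y [0.2726 0.2792 0.3009]
scene 0.225 67 x [0.5665 0.5959 0.6058] y [0.2729 0.2805 0.3028]
scene 0.235 91 x [0.5748 0.5935 0.6044] y [0.2707 0.2915 0.3142]
scene 0.245 25 x [0.5737 0.5857 0.5964] y [0.2683 0.2736 0.3194]
wrist 0.125 136 x [0.5991 0.6003 0.6009] y [0.2845 0.2956 0.3069]
wrist 0.135 207 x [0.5994 0.6003 0.6009] y [0.2846 0.2956 0.307 ]
wrist 0.145 229 x [0.5993 0.6004 0.6009] y [0.2845 0.2961 0.307 ]
wrist 0.155 263 x [0.5992 0.6003 0.6008] y [0.2846 0.2956 0.3071]
wrist 0.165 308 x [0.5992 0.6003 0.6008] y [0.2845 0.2956 0.3069]
wrist 0.175 359 x [0.5991 0.6003 0.6009] y [0.2847 0.2957 0.3072]
wrist 0.185 402 x [0.5992 0.6003 0.6009] y [0.2846 0.2957 0.3071]
wrist 0.195 635 x [0.5916 0.6002 0.6009] y [0.277  0.2961 0.3154]
wrist 0.205 973 x [0.5915 0.5999 0.6009] y [0.276  0.2957 0.3162]
wrist 0.215 1202 x [0.5912 0.5999 0.6009] y [0.2761 0.2957 0.3162]
wrist 0.225 1469 x [0.5908 0.5998 0.6008] y [0.2758 0.2957 0.3166]
wrist 0.235 7442 x [0.5707 0.5891 0.6004] y [0.2767 0.2963 0.3155]
wrist 0.245 743 x [0.5783 0.5919 0.5934] y [0.2734 0.2847 0.3188]
```

View pics/s8c.png

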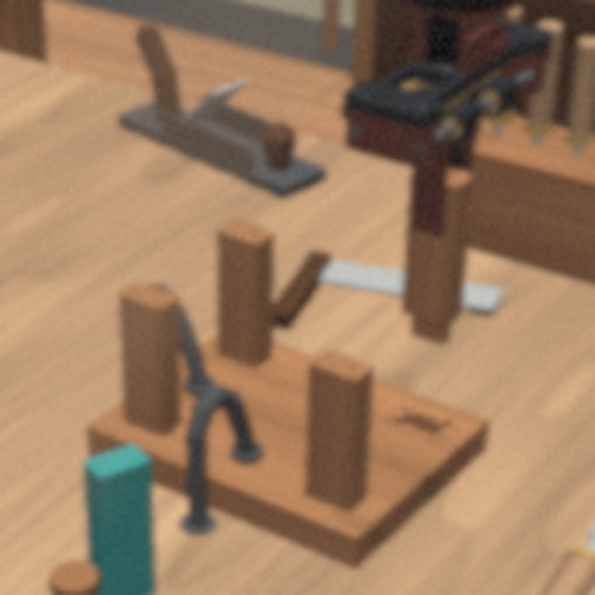

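The leg hangs upright: its front face stays at x=0.6003 over the full height. The wrist camera puts it at (0.5803, 0.2957) against a mortise estimate of (0.5802, 0.2955). I cross-check against the fitted leg with the scene camera, then descend.

```bash
python3 - <<'E'
from h import *
c=dict(np.load('pics/scene8.npz')); P,uv=pts(c)
def f(x,y,z0,z1):
    k=P[(P[:,2]>=z0)&(P[:,2]<z1)&(abs(P[:,0]-x)<.035)&(abs(P[:,1]-y)<.03)]
    return np.r_[np.percentile(k[:,0],[3,50,97]),np.percentile(k[:,1],[3,50,97])]
a=f(.5808,.2956,.13,.185);b=f(.5765,.1716,.06,.13); print(((a-b)*1000).round(1),'expect 3.7,123.9')
servo_line([.5808,.2956,.139],rate=.05)
sleep(.5)
print(current_position().round(4),current_clock(),current_finger_gap(),np.round(current_force(),1),np.abs(current_qvel()).max())
for n in ('wrist','scene','top'):
    c=grab(n,n+'9.png'); np.savez('pics/%s9.npz'%n,**c)
c=dict(np.load('pics/scene9.npz')); cv2.imwrite('pics/s9c.png',cv2.resize(c['image'][110:260,290:440],None,fx=4,fy=4,interpolation=cv2.INTER_CUBIC))
P,uv=pts(c)
# predicted tenon corners / mortise corners overlay check
R=Ro.from_euler('z',-1.7,degrees=True).as_matrix()
im=cv2.resize(c['image'][110:260,290:440],None,fx=4,fy=4,interpolation=cv2.INTER_CUBIC)
for (w,t,z,col) in ((.030,.014,.028,(0,0,255)),(.028,.012,.043,(0,255,0)),(.04,.024,.063,(255,0,0))):
    q=[ (proj(c,np.array([.5803,.2956,z])+R@[sx*w/2,sy*t/2,0])+.5-[290,110])*4 for sx,sy in ((1,1),(1,-1),(-1,-1),(-1,1))]
    cv2.polylines(im,[np.int32(q)],True,col,1)
cv2.imwrite('pics/s9o.png',im)
E
```

```text
[  4.8   3.4   4.3 123.7 124.6 123.5] expect 3.7,123.9
[0.5808 0.2956 0.139 ] 24.3833 0.02349535680041858 [-0.1  0.5 -0.4] 0.0012841492680653226
```

View pics/s9o.png

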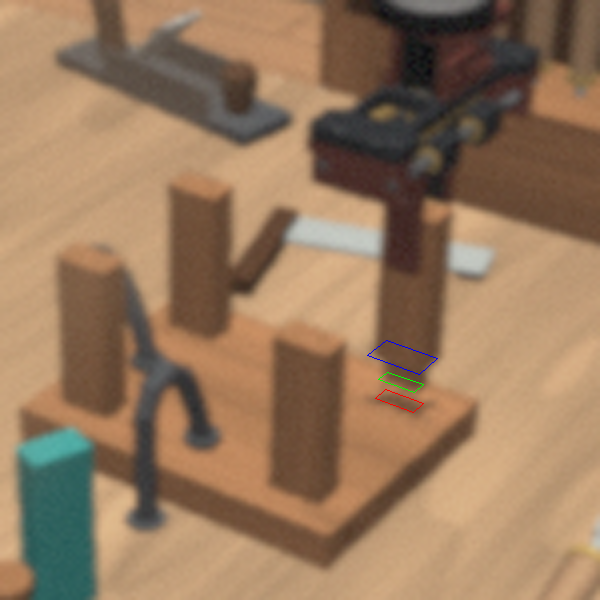

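View pics/wrist9.png

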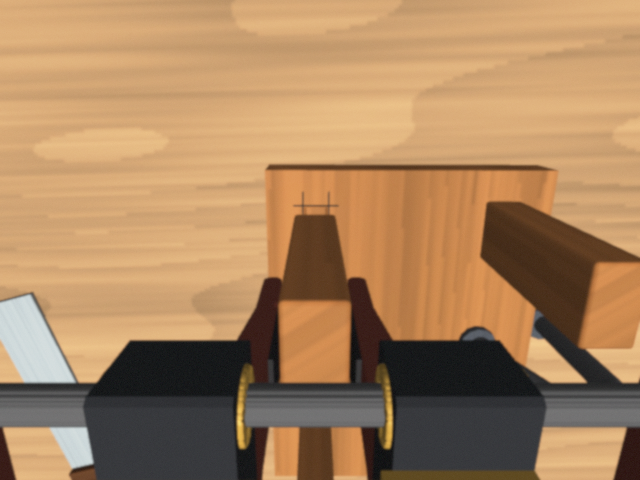

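View pics/top9.png

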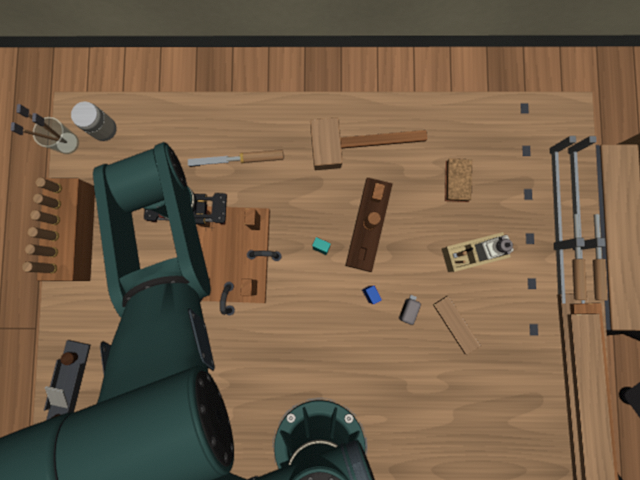

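```bash
python3 - <<'E'
from h import *
c=dict(np.load('pics/scene9.npz'))
im=cv2.resize(c['image'][160:230,350:420],None,fx=8,fy=8,interpolation=cv2.INTER_CUBIC)
im=cv2.convertScaleAbs(im,alpha=1.6,beta=10)
R=Ro.from_euler('z',-1.7,degrees=True).as_matrix()
im2=im.copy()
def ol(ctr,w,t,z,col):
    q=[ (proj(c,np.array([*ctr,z])+R@[sx*w/2,sy*t/2,0])+.5-[350,160])*8 for sx,sy in ((1,1),(1,-1),(-1,-1),(-1,1))]
    cv2.polylines(im2,[np.int32(q)],True,col,1)
ol((.5803,.2956),.03,.014,.028,(0,0,255));ol((.5803,.2956),.028,.012,.043,(0,255,0));ol((.5803,.2956),.04,.024,.063,(255,0,0));ol((.5763,.1716),.04,.024,.143,(255,255,0));ol((.5763,.1716),.04,.024,.028,(255,255,0))
cv2.imwrite('pics/s9z.png',im);cv2.imwrite('pics/s9y.png',im2)
# before-descent scene: mortise dark pixels in earlier frames
E
```

```text
(no output)
```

View pics/s9z.png

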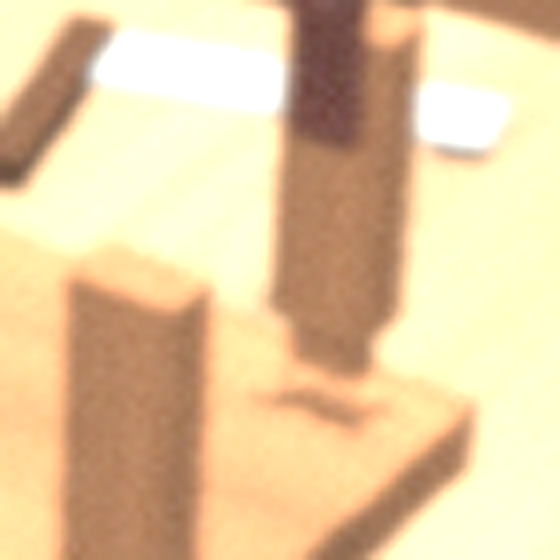

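View pics/s9y.png

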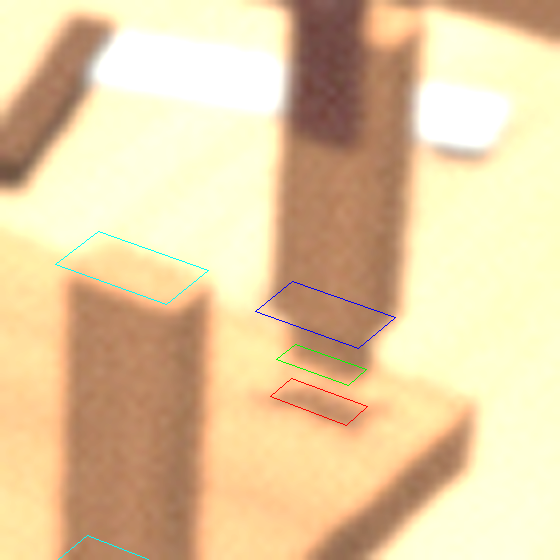

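```bash
python3 - <<'E'
from h import *
c=dict(np.load('pics/w7.npz'))
im=cv2.resize(c['image'][40:110,175:245],None,fx=8,fy=8,interpolation=cv2.INTER_CUBIC)
R=Ro.from_euler('z',-1.7,degrees=True).as_matrix()
q=[ (proj(c,np.array([.5803,.2956,.028])+R@[sx*.015,sy*.007,0])+.5-[175,40])*8 for sx,sy in ((1,1),(1,-1),(-1,-1),(-1,1))]
cv2.polylines(im,[np.int32(q)],True,(0,0,255),1)
cv2.imwrite('pics/w7o.png',im)
E
```

```text
(no output)
```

View pics/w7o.png

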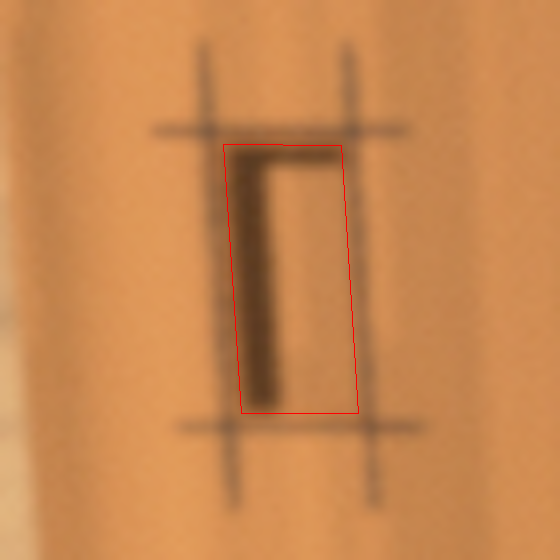

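The predicted outline sits on the mortise, which lies between scribe lines at about (211,73) in w7, to well under 1 mm. The leg is centred over it and steady, so I hand in.

```bash
python3 - <<'E'
from h import *
print(current_position().round(4),current_finger_gap(),current_clock()); print(close_job())
E
```

```text
[0.5808 0.2956 0.139 ] 0.02343326813879659 24.5333
the job is handed in; nothing more can be done
None
```

The cap is fully open and the wooden leg is held upright over the empty mortise. I handed the job in at 24.5 s, with the arm still gripping and steady.

- **Cap:** it started about 8.5° open, and I turned it counter-clockwise against its stop. Afterwards the wings were within 0.1° of square across the bottle. The bottle still stands in the caddy, turned about 4.5° within its play.
- **Leg position:** the wrist camera puts the leg at (0.5803, 0.2957) and the mortise at (0.5803, 0.2956). By the gripper height, the tenon is about 15 mm above the mouth. The front face was vertical over its full height, and I turned the leg to match the stool to a fraction of a degree.
- **Contact:** the force at the tool was near zero at the end, the path stayed above the fitted legs, and nothing else appears moved in the last pictures.
- **Checks that disagreed:**
    - The blurry scene-camera view hinted at a 1–2 mm tenon offset. The same camera's range data, compared with the fitted leg, agreed to about 1 mm, so I trusted the wrist camera.
    - The network named the blue block as the leg, and I rejected that.

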